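# Brush out the staining beakers and stand them on the drain plate

## Robot

A 6-joint arm with a two-finger parallel gripper is mounted at the origin on the work surface. World frame = base frame: x ahead of the robot, y to its left, z up, the work surface at z = 0. Lengths are in m, angles in rad, forces in N, time in s.
With the tool pointing down it reaches from about 0.3 to 0.75 m from the base axis. Payload 8.5 kg.
Tool frame: the origin (TCP) lies midway between the tips of the shut fingers; the grasp point (between the pads) lies 19 mm behind it (bot.tcp_to_grasp is the distance from the TCP to the grasp point, in m); z points along the fingers, y is the line along which they close (so a half turn about z gives the same grasp; the last joint's range is limited). The gripper opens to 85 mm and grips with 20 to 120 N. Pads are 22 mm wide; open, the fingers measure 114 mm over their backs; the gripper's body (76 mm by 85 mm) begins 54 mm behind the grasp point. The pads swing forward as they close: fully open they stand 13 mm farther back than shut.
Start: joints at [-1.51, 0.381, 1.297, -0, 1.464, -0.215], TCP at [0.15, -0.529, 0.201] pointing down, gripper open.
Joint ranges: [-3.11, 3.11], [-0.89, 2.33], [0.22, 2.48], [-1.42, 4.56], [0.17, 2.85], [-2.88, 2.88]. Speed limits (rad/s): [2.39, 2.39, 3.14, 3.14, 3.14, 3.14].

## Interface

Orientations are given as a rotation vector (axis times angle).
In Python, from station import bot gives the robot as it stands.
- The arm moves only by the shell command python3 -m jog 'ROWS'. ROWS is a JSON object of lists of equal length, an entry for each row: "turn": the turn, a rotation vector about the tool's x, y, z in rad, a list of three; "linear": the shift along the tool's x, y, z in m, a list of three; "fingers": the closure, from -1 (fully open) to 1 (shut). A call has 1 to 8 rows; each row shifts and turns the commanded pose from where the row before left it, along the tool's axes as they then stand; what a row does not reach is not made up. A row lasts 1/8 s, in which the tool goes at most 62.5 mm and 10.7 degrees, less where a joint would pass 70% of its speed; a pose out of reach is approached as far as the arm can. A call is refused whole if a number of a shift passes 0.0625 or a number of a turn 0.188, either way. A call with a gripper value outside its range is refused whole. The fingers move at their own pace and stop on an object; the grip force is fixed at half the most. Time passes only in rows, so rows that do not move let the fingers close. It gives the time, the measured TCP pose, the force, the opening and the grip force at its end, in the units of the state.
- bot.get_obs(): the state, without advancing time (a new reading comes with each control period).
- bot.capture(name): name is "scene" or "top" or "wrist"; returns a dict with "color" (384x512x3 uint8, blue, green, red), "K" (3x3 intrinsics, pixels), "pose" (4x4, takes a point from camera to world coordinates). Camera axes: x right, y down, z forward; pixel columns grow to the right and rows downward; lengths in m; the calibration is good to about 2 mm. The wrist camera is an equidistant fisheye: a pixel r from the principal point sees the ray r / f radians off the axis. A picture is of the moment at which its call begins. There is no depth.
- bot.finish_job(): hands the job in; it is judged then, once.
The state is a dict: "time": time; "joints": joint angles; "joint_velocities": joint speeds; "tau": joint torques, N m; "position": TCP position; "orientation": TCP orientation; "contact_force": force on the tool from outside, world axes, zero at the start; "torque": the same for the moment, N m; "gripper_width": finger opening in m; "grasp_force": force on a finger pad.
Only numpy, scipy, OpenCV 4.12 (cv2) and the standard library are available. Lean on these libraries where they do the work, as an engineer would, in place of code of your own. Each camera call takes 0.05 s, during which the arm holds its last target. There are 200 camera calls.

## Task

Clean up after the staining class: with the long brush, scrub the inside of each beaker that is there with full strokes, down to its floor, up until the bristle end is near the rim, and down to the floor once more, taking the white beaker first, then the blue, then the orange, so that no dye is carried into a cleaner one, and put the brush back upright in its holder. Once all are scrubbed, lower the drain plate over the two pins of the drip tray until it rests flush, and then stand every beaker upright on the plate to dry. Leave the other things on the bench where they are.

Things in the scene. Friction and masses are not known exactly. Their poses are not given: they have to be found in the camera images.
- beaker_white: white plastic staining beaker, loose, may be absent: plain straight round cup 52 mm across outside, 46 mm inside, 100 mm high, 6 mm thick floor, 0.15 kg, open at the top; stands upright on the bench. Origin: centre of its underside; z up its axis. It can be gripped across its outside from above
- beaker_blue: blue plastic staining beaker, loose, may be absent: plain straight round cup 52 mm across outside, 46 mm inside, 100 mm high, 6 mm thick floor, 0.15 kg, open at the top; stands upright on the bench. Origin: centre of its underside; z up its axis. It can be gripped across its outside from above
- beaker_orange: orange plastic staining beaker, loose, may be absent: plain straight round cup 52 mm across outside, 46 mm inside, 100 mm high, 6 mm thick floor, 0.15 kg, open at the top; stands upright on the bench. Origin: centre of its underside; z up its axis. It can be gripped across its outside from above
- brush: long beaker brush, 190 mm, 0.12 kg, upright in the holder: stiff round bristle head (white and blue, 24 mm across, lowest 80 mm, flat end), thin steel stem, green square grip 20 x 20 mm from 135 to 190 mm above the bristle end (faces square to its x and y). Origin: centre of the flat bristle end; z points up the handle
- brush_tip (a point): centre of the flat bristle end of the brush (the same point as the brush's origin)
- holder: steel brush holder fixed to the bench: square open-topped well, 44 mm square outside, 34 mm square inside, rim 80 mm high, floor 5 mm above the bench; foot plate 75 mm square and 4 mm thick. Origin: centre of its underside, z up; x and y square to its walls
- drip_tray: grey open drip tray fixed to the bench, 196 (x) x 156 (y) mm, rim 30 mm high, with two upright brass locating pins 10 mm in diameter at x = -85 and +85 mm, y = 0, tips tapered over the last 6 mm, tops 60 mm above the bench. Origin: centre of its underside, z up. The seated plate's underside rests on the rim, 30 mm above the tray's origin
- plate: loose aluminium drain plate flat on the bench, 0.45 kg: 210 (x) x 170 (y) x 8 mm, 4 mm thick lip all round to 18 mm above the underside, two 14 mm through holes at x = -85 and +85 mm, y = 0 (the dark dots are only marks); fits the pins either way round. Origin: centre of the underside, z up. Beakers stand on its upper face, 8 mm above the origin
- plate_handle (a point): middle of the plate's black handle bar, 47 mm above the centre of the plate's underside; the bar is 60 mm long along the plate's x, 16 mm thick in y, from 36 to 58 mm above the underside; grip it across its 16 mm
- stopper: bystander: red-brown rubber stopper, 34 mm across, 30 mm high, loose on the bench among the beakers. Origin: centre of its underside
- wash_bottle: bystander: clear wash bottle with blue cap, 64 mm across, 170 mm high, loose, beyond the work. Origin: centre of its underside
- reagent_jar: bystander: amber jar with black cap, 68 mm across, 110 mm high, loose, beyond the work. Origin: centre of its underside
- dish_stack: bystander: stack of glass dishes in one piece, 90 mm across, 45 mm high, loose, beyond the work. Origin: centre of its underside
Things that resemble listed ones, but are neither listed nor needed, are in the scene too. What is shaped like the holder but pink is not meant. Several things have the shape of the beaker_orange; the one meant has the colours described above.

How it is judged:
By the outcome, as a careful person would: the job done as asked, in the order asked, and still so for the second after the job is handed in, with the robot touching nothing.
Of beaker_white, beaker_blue, beaker_orange only 2 to 3 are there at a start; the rules pass over those that are not, and their reading is None.
At some moment in a run one of beaker_white, beaker_blue, beaker_orange, plate may be knocked a few centimetres aside while the robot is not near it.
It also fails if it takes over 210 s, if anything falls off the work surface, if the arm or the gripper's body presses on something with over 40 N, if the wrist force passes 120 N, or if a joint passes its speed limit or range.

## Working session

There is one attempt and no reset: what is moved stays moved. The work goes in short steps, Python scripts to look and compute and a shell command to move; the robot and the scene stay as the last step left them, time stands still between calls to the robot, and variables do not carry over. Pictures are saved under pics/ and viewed, at most 14 in all, crops included, and the job is handed in when it is done.

```bash
ls; mkdir -p pics
python3 - <<'E'
from station import bot
import cv2,numpy as np
o=bot.get_obs();print(o['position'],o['orientation'],o['gripper_width'],o['contact_force'],bot.tcp_to_grasp)
for n in('scene','top','wrist'):
    c=bot.capture(n);np.savez('pics/%s0.npz'%n,**{k:c[k] for k in('color','K','pose')})
    print(n,c['K'].tolist(),c['pose'].round(4).tolist())
    cv2.imwrite('pics/%s0.png'%n,cv2.resize(c['color'],(768,576),interpolation=cv2.INTER_CUBIC))
E
```

```text
pics
[ 0.14975611 -0.52887262  0.20020784] [-3.11030932e+00 -4.31677517e-01 -1.68256210e-04] 0.0853542814552151 [-0.00832526 -0.98168181  0.38696556] 0.0187
scene [[495.0078453065901, 0.0, 253.02254410832361], [0.0, 495.0078453065901, 185.48386787885826], [0.0, 0.0, 1.0]] [[-0.2293, 0.6976, -0.6788, 1.3499], [0.9732, 0.1772, -0.1467, 0.1547], [0.0179, -0.6942, -0.7195, 0.883], [0.0, 0.0, 0.0, 1.0]]
top [[440.3934389739118, 0.0, 260.0423179779337], [0.0, 440.3934389739118, 191.53153556967996], [0.0, 0.0, 1.0]] [[0.0092, -0.9927, 0.1206, 0.4404], [-0.9998, -0.0113, -0.0168, 0.0126], [0.0181, -0.1204, -0.9926, 0.9468], [0.0, 0.0, 0.0, 1.0]]
wrist [[297.3186396354542, 0.0, 259.3154431828608], [0.0, 297.3186396354542, 190.04946755760662], [0.0, 0.0, 1.0]] [[0.2713, -0.9267, -0.2602, 0.216], [-0.9625, -0.2615, -0.072, -0.5108], [-0.0013, 0.2699, -0.9629, 0.3729], [0.0, 0.0, 0.0, 1.0]]
```

View pics/top0.png

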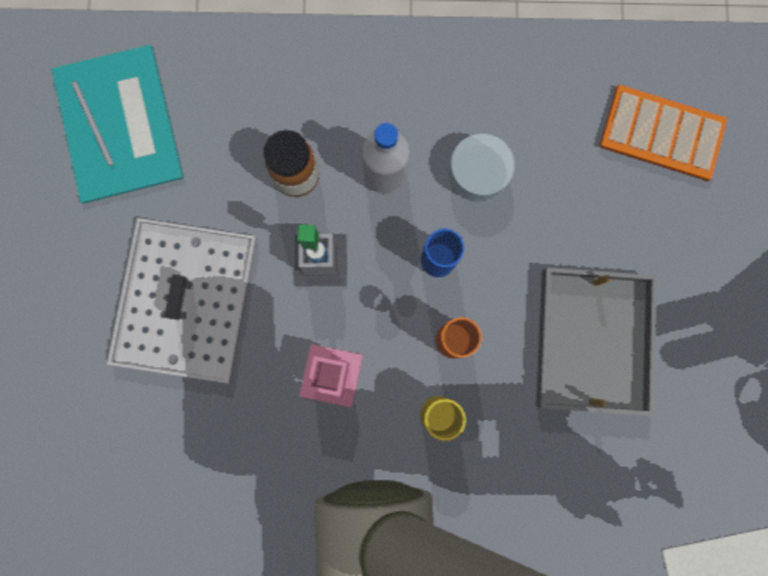

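View pics/scene0.png

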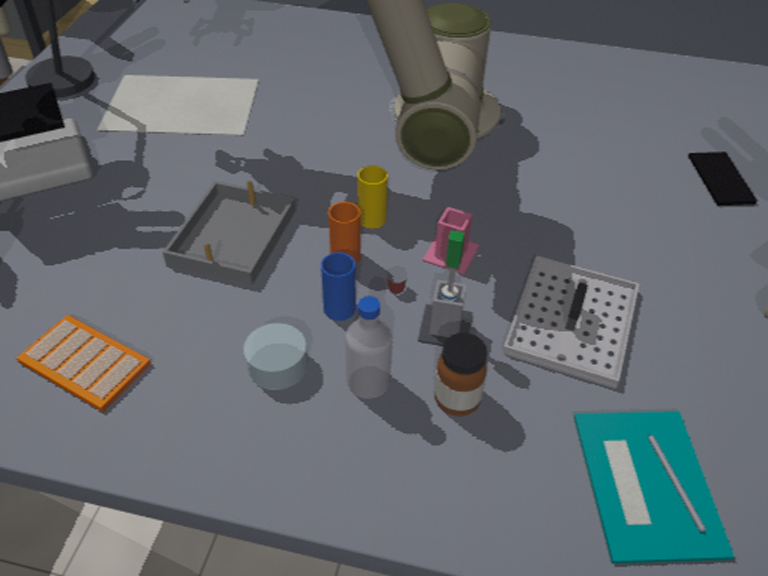

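The top view shows a blue beaker (442,252), an orange one (460,338) and a yellow one (445,419). No white beaker is visible. The yellow beaker and the pink holder (331,376) are decoys. The grey holder with the green-grip brush is at (316,250), the plate handle at (176,297), and the tray on the right has pins at (600,280) and (596,403). I'll confirm with enlarged crops.

```bash
cat > h.py <<'E'
import numpy as np,cv2
from station import bot
def load(n): return dict(np.load('pics/%s.npz'%n))
def ray(c,u,v,fish=False):
    K=c['K'];x=(u-K[0,2])/K[0,0];y=(v-K[1,2])/K[1,1]
    if fish:
        r=np.hypot(x,y);d=np.array([x/r*np.sin(r),y/r*np.sin(r),np.cos(r)]) if r>0 else np.array([0,0,1.])
    else: d=np.array([x,y,1.])
    d=c['pose'][:3,:3]@d
    return c['pose'][:3,3],d/np.linalg.norm(d)
def tri(*rs):
    A=sum(np.eye(3)-np.outer(d,d) for o,d in rs);b=sum((np.eye(3)-np.outer(d,d))@o for o,d in rs)
    p=np.linalg.solve(A,b);return p,[round(1000*np.linalg.norm(np.cross(p-o,d)),1) for o,d in rs]
def atz(r,z): o,d=r;return o+d*(z-o[2])/d[2]
def proj(c,p):
    q=c['pose'][:3,:3].T@(np.asarray(p)-c['pose'][:3,3]);return (c['K']@(q/q[2]))[:2]
def fit_cyl(c,mask_hsv,r,h,p0):pass
def crop(c,u0,v0,w,h,s): 
    return cv2.resize(c['color'][v0:v0+h,u0:u0+w],None,fx=s,fy=s,interpolation=cv2.INTER_CUBIC)
E
python3 - <<'E'
from h import *
t=load('top0');s=load('scene0')
cv2.imwrite('pics/c1.png',crop(t,190,140,150,150,4))
cv2.imwrite('pics/c2.png',crop(s,200,100,130,130,4.6))
cv2.imwrite('pics/c3.png',np.hstack([crop(t,65,135,115,130,3.3),crop(t,345,165,105,130,3.3)]))
cv2.imwrite('pics/c4.png',np.hstack([crop(s,105,110,100,90,3.8),crop(s,330,160,100,100,3.8)[:342]]))
E
```

```text
(no output)
```

View pics/c1.png

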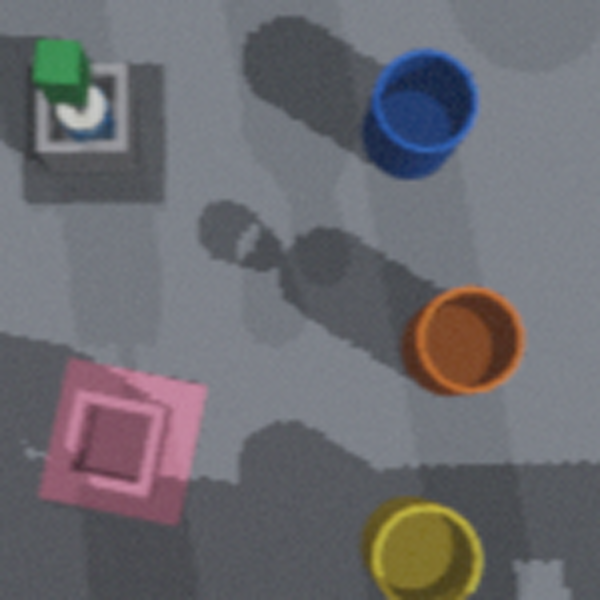

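View pics/c2.png

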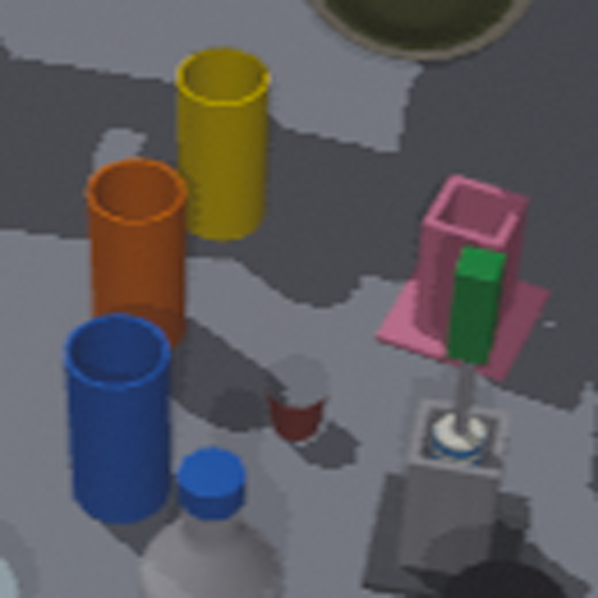

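View pics/c3.png

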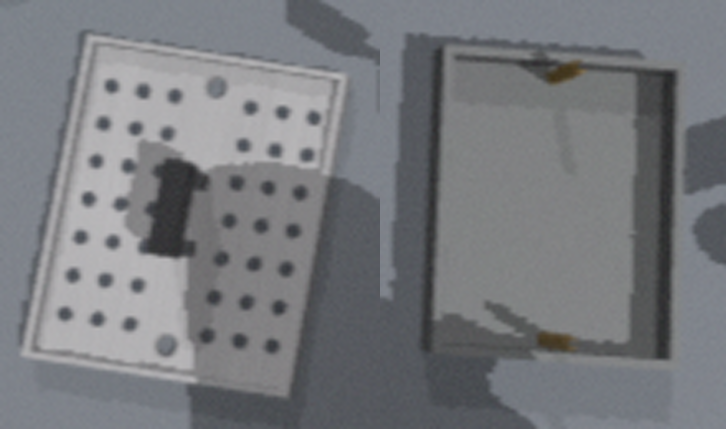

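View pics/c4.png

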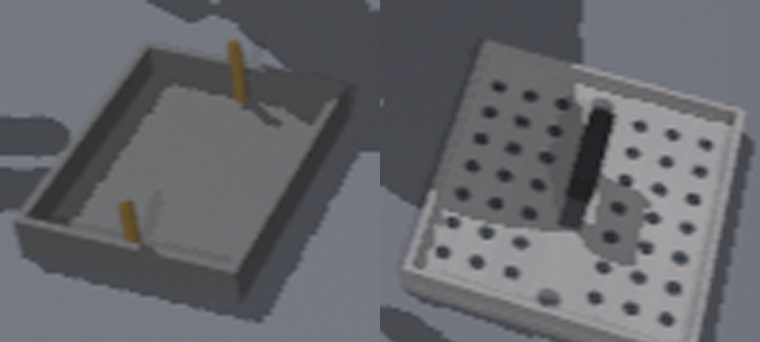

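The crops show a grey holder with a green-grip brush, and blue and orange beakers. The pink holder and the yellow beaker are the decoys. There is no white beaker, so the scrubbing order is blue, then orange. Next I'll triangulate.

Run:
```python
from h import *
t=load('top0');s=load('scene0')
C1=lambda x,y:ray(t,190+x/4-.4,140+y/4-.4)
C2=lambda x,y:ray(s,200+x/4.6-.4,100+y/4.6-.4)
C3=lambda x,y:ray(t,65+x/3.3-.4,135+y/3.3-.4)
C3b=lambda x,y:ray(t,345+(x-380)/3.3-.4,165+y/3.3-.4)
C4=lambda x,y:ray(s,105+x/3.8-.4,110+y/3.8-.4)
C4b=lambda x,y:ray(s,330+(x-380)/3.8-.4,160+y/3.8-.4)
P=lambda n,*r:print(n,tri(*r)[0].round(4),tri(*r)[1])
P('blue',C1(424,101),C2(118,351)); P('orange',C1(470.5,341),C2(137,192)); P('yellow',C1(427,553),C2(223,76))
P('brushtop',C1(58,63),C2(481,266));P('head',C1(82,107),C2(460,437));P('holder',C1(82,108),C2(460,437))
P('handle',C3(172,208),C4b(592,153));P('hole1',C3(166,345),C4b(602,103));P('hole2',C3(216,87),C4b(548,297))
P('pinfar',C3b(579,68),C4(125,203));P('pinnear',C3b(573,343),C4(234,43))
for n,q in dict(brush=(58,63)).items():print(n,atz(C1(*q),.195))
for q in((35,65),(128,62),(130,152),(37,153)):print('rim',atz(C1(*q),.08).round(4))
for q in((166,345),(216,87)):print('hole',atz(C3(*q),.008).round(4))
for q in((82,32),(348,75),(290,397),(22,355)):print('platecorner',atz(C3(*q),.018).round(4))
for q in((442,45),(680,70),(672,362),(427,350)):print('traycorner',atz(C3b(*q),.03).round(4))
P('stopper',C1(325,255),C2(297,380))
c=bot.get_obs();print(c['position'])
```

```text
blue [ 0.5969 -0.0715  0.0993] [np.float64(0.7), np.float64(0.7)]
orange [ 0.48   -0.0938  0.0983] [np.float64(0.5), np.float64(0.5)]
yellow [ 0.3796 -0.0721  0.1029] [np.float64(0.3), np.float64(0.3)]
brushtop [0.5944 0.0976 0.1923] [np.float64(0.1), np.float64(0.1)]
head [0.595  0.0978 0.0807] [np.float64(0.0), np.float64(0.0)]
holder [0.5946 0.0978 0.0803] [np.float64(0.1), np.float64(0.1)]
handle [0.5336 0.2893 0.0496] [np.float64(0.0), np.float64(0.0)]
hole1 [0.4499 0.3001 0.0115] [np.float64(0.4), np.float64(0.4)]
hole2 [0.6174 0.2765 0.0095] [np.float64(0.5), np.float64(0.5)]
pinfar [ 0.5653 -0.3007  0.0561] [np.float64(0.7), np.float64(0.7)]
pinnear [ 0.3962 -0.2907  0.0567] [np.float64(0.2), np.float64(0.2)]
brush [0.59382549 0.09739443 0.195     ]
rim [0.6161 0.1218 0.08  ]
rim [0.6182 0.0755 0.08  ]
rim [0.5728 0.0736 0.08  ]
rim [0.5717 0.1197 0.08  ]
hole [0.4499 0.3016 0.008 ]
hole [0.6176 0.2773 0.008 ]
platecorner [0.6508 0.3625 0.018 ]
platecorner [0.6247 0.1898 0.018 ]
platecorner [0.418  0.2193 0.018 ]
platecorner [0.4427 0.3885 0.018 ]
traycorner [ 0.5826 -0.2212  0.03  ]
traycorner [ 0.5682 -0.3742  0.03  ]
traycorner [ 0.3837 -0.3619  0.03  ]
traycorner [ 0.3899 -0.2081  0.03  ]
stopper [ 0.5256 -0.0112  0.0264] [np.float64(14.9), np.float64(14.9)]
[ 0.14975568 -0.52898217  0.20037276]
```

```bash
cat >> h.py <<'E'
from scipy.spatial.transform import Rotation as R
from scipy.optimize import minimize
def to(x,y,z,yaw=None):
    "remaining move to TCP target: total shift along tool axes, and turn about tool z for yaw of tool x"
    o=bot.get_obs();M=R.from_rotvec(o['orientation']).as_matrix();a=np.arctan2(M[1,0],M[0,0])
    print('t %.1f'%o['time'],'pos',np.round(o['position'],4),'yaw %.4f tilt %.4f'%(a,np.hypot(M[0,2],M[1,2])),'w %.4f'%o['gripper_width'],'F',np.round(o['contact_force'],1))
    print(' shift tool',np.round(M.T@(np.array([x,y,z])-o['position']),4),'' if yaw is None else 'turn z %.4f'%(a-yaw))
HUE=dict(blue=(105,125),orange=(3,17))
def beaker(name,p0,cams,z0=0.,win=70):
    cs=[]
    for c in cams:
        hsv=cv2.cvtColor(c['color'],cv2.COLOR_BGR2HSV);lo,hi=HUE[name]
        m=cv2.inRange(hsv,(lo,130,40),(hi,255,255))
        u,v=proj(c,[p0[0],p0[1],z0+.05]).astype(int);w=np.zeros_like(m);w[max(v-win,0):v+win,max(u-win,0):u+win]=255
        n,l,st,_=cv2.connectedComponentsWithStats(m&w)
        if n>1: m=np.uint8(l==1+np.argmax(st[1:,4]))*255
        cs.append((c,m))
    th=np.linspace(0,2*np.pi,40)
    def cost(p):
        f=0
        for c,m in cs:
            q=np.array([proj(c,[p[0]+.026*np.cos(a),p[1]+.026*np.sin(a),z]) for z in(z0,z0+.1) for a in th],np.float32)
            k=cv2.convexHull(q);b=np.zeros(m.shape,np.uint8);cv2.fillConvexPoly(b,np.int32(np.round(k*16)),255,cv2.LINE_AA,4)
            f+=1-np.minimum(b,m).sum()/np.maximum(np.maximum(b,m).sum(dtype=float),1)
        return f
    P=[min(((cost(np.array(p0[:2])+[i,j]),p0[0]+i,p0[1]+j) for i in np.arange(-.06,.061,.012) for j in np.arange(-.06,.061,.012)))]
    r=minimize(cost,P[0][1:],method='Nelder-Mead',options=dict(initial_simplex=[P[0][1:],[P[0][1]+.004,P[0][2]],[P[0][1],P[0][2]+.004]],xatol=1e-4,fatol=1e-4))
    return r.x.round(4),round(r.fun,3)
def cams(*n): return [bot.capture(k) for k in n]
E
python3 - <<'E'
from h import *
t=load('top0');s=load('scene0')
for n,p in(('blue',(.597,-.0715)),('orange',(.48,-.0938))):print(n,beaker(n,p,[t]),beaker(n,p,[s]),beaker(n,p,[t,s]))
E
python3 -m jog '{"turn":[[0,0,0.117],[0,0,0.117]],"linear":[[0,0,-0.05],[0,0,-0.05]],"fingers":[-1,-1]}'
python3 -m jog '{"turn":[[0,0,0],[0,0,0],[0,0,0],[0,0,0],[0,0,0],[0,0,0],[0,0,0],[0,0,0]],"linear":[[0.0294,-0.038,0],[0.0294,-0.038,0],[0.0294,-0.038,0],[0.0294,-0.038,0],[0.0294,-0.038,0],[0.0294,-0.038,0],[0.0294,-0.038,0],[0.0294,-0.038,0]],"fingers":[-1,-1,-1,-1,-1,-1,-1,-1]}'
python3 -m jog '{"turn":[[0,0,0],[0,0,0],[0,0,0],[0,0,0],[0,0,0],[0,0,0],[0,0,0],[0,0,0]],"linear":[[0.0294,-0.038,0],[0.0294,-0.038,0],[0.0294,-0.038,0],[0.0294,-0.038,0],[0.0294,-0.038,0],[0.0294,-0.038,0],[0.0294,-0.038,0],[0,0,0]],"fingers":[-1,-1,-1,-1,-1,-1,-1,-1]}'
python3 -c "
from h import *
to(.5945,.0977,.151,.042)"
```

```text
blue (array([ 0.5965, -0.0708]), np.float64(0.16)) (array([ 0.5956, -0.0729]), np.float64(0.135)) (array([ 0.596 , -0.0718]), np.float64(0.297))
orange (array([ 0.4797, -0.0931]), np.float64(0.163)) (array([ 0.4721, -0.0969]), np.float64(0.264)) (array([ 0.4797, -0.0936]), np.float64(0.433))
time: 0.4
position: [0.1497, -0.5289, 0.3017]
orientation: [-3.139, -0.06, 0.0]
contact_force: [-0.1, -0.2, -0.5]
gripper_width: 0.0856
grasp_force: 0.0
time: 1.4
position: [0.3727, -0.2142, 0.3007]
orientation: [-3.141, -0.065, 0.0]
contact_force: [0.8, -0.5, 0.4]
gripper_width: 0.0855
grasp_force: 0.0
time: 2.4
position: [0.5674, 0.061, 0.2996]
orientation: [-3.14, -0.071, 0.003]
contact_force: [0.1, -0.5, -0.4]
gripper_width: 0.0852
grasp_force: 0.0
t 2.4 pos [0.5674 0.061  0.2996] yaw 0.0453 tilt 0.0017 w 0.0852 F [ 0.1 -0.5 -0.4]
 shift tool [ 0.029  -0.0354  0.1486] turn z 0.0033
```

```bash
python3 -m jog '{"turn":[[0,0,0.003],[0,0,0],[0,0,0],[0,0,0],[0,0,0],[0,0,0]],"linear":[[0.029,-0.0354,0],[0,0,0.04],[0,0,0.04],[0,0,0.04],[0,0,0.0286],[0,0,0]],"fingers":[-1,-1,-1,-1,-1,-1]}'
python3 -c "
from h import *
to(.5945,.0977,.151,.042)
c=bot.capture('wrist');cv2.imwrite('pics/w1.png',c['color'])"
```

```text
time: 3.15
position: [0.5928, 0.0946, 0.1506]
orientation: [-3.141, -0.06, 0.007]
contact_force: [0.1, 0.7, 1.1]
gripper_width: 0.0855
grasp_force: 0.0
t 3.1 pos [0.5928 0.0946 0.1506] yaw 0.0380 tilt 0.0045 w 0.0855 F [0.1 0.7 1.1]
 shift tool [ 0.0018 -0.003  -0.0004] turn z -0.0040
```

View pics/w1.png

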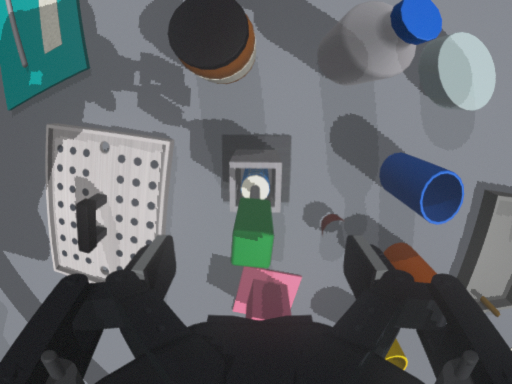

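The wrist view shows the green grip (253,245) between the open pads (155,260) and (365,265), slightly left of centre. I'll centre the gripper and close.

```bash
python3 -m jog '{"turn":[[0,0,-0.004],[0,0,0],[0,0,0],[0,0,0],[0,0,0],[0,0,0],[0,0,0],[0,0,0]],"linear":[[0.0018,-0.003,0],[0,0,0],[0,0,0],[0,0,0],[0,0,0],[0,0,0],[0,0,0],[0,0,0]],"fingers":[-1,1,1,1,1,1,1,1]}'
python3 -c "
from h import *
to(.5945,.0977,.151,.042)"
```

```text
time: 4.2
position: [0.596, 0.0984, 0.1527]
orientation: [3.141, 0.067, 0.001]
contact_force: [0.1, 0.7, 5.6]
gripper_width: 0.0187
grasp_force: 59.3
t 4.2 pos [0.596  0.0984 0.1527] yaw 0.0428 tilt 0.0009 w 0.0187 F [0.1 0.7 5.6]
 shift tool [-0.0015  0.0006  0.0017] turn z 0.0008
```

```bash
python3 -m jog '{"turn":[[0,0,0],[0,0,0],[0,0,0],[0,0,0],[0,0,0]],"linear":[[0,0,-0.02],[0,0,-0.04],[0,0,-0.04],[0,0,-0.04],[0,0,0]],"fingers":[1,1,1,1,1]}'
python3 - <<'E'
from h import *
T,S,W=cams('top','scene','wrist')
for n,p in(('blue',(.597,-.0715)),('orange',(.48,-.0938))):print(n,beaker(n,p,[T]),beaker(n,p,[S]))
to(.5963,-.0713,.288,.042)
cv2.imwrite('pics/b1.png',np.hstack([crop(S,220,60,130,150,3),W['color'][:,60:470][:450]][::1]) if 0 else crop(S,220,50,130,150,4))
E
```

```text
time: 4.82
position: [0.5964, 0.0984, 0.2946]
orientation: [3.141, 0.067, 0.008]
contact_force: [1.0, -0.6, -1.6]
gripper_width: 0.0181
grasp_force: 58.8
blue (array([ 0.5973, -0.0706]), np.float64(0.152)) (array([ 0.5956, -0.0729]), np.float64(0.136))
orange (array([ 0.4797, -0.0931]), np.float64(0.162)) (array([ 0.472 , -0.0956]), np.float64(0.27))
t 5.0 pos [0.5953 0.0984 0.2904] yaw 0.0427 tilt 0.0033 w 0.0180 F [ 0.6 -0.2 -1.6]
 shift tool [-0.0062  0.1695  0.0024] turn z 0.0007
```

View pics/b1.png

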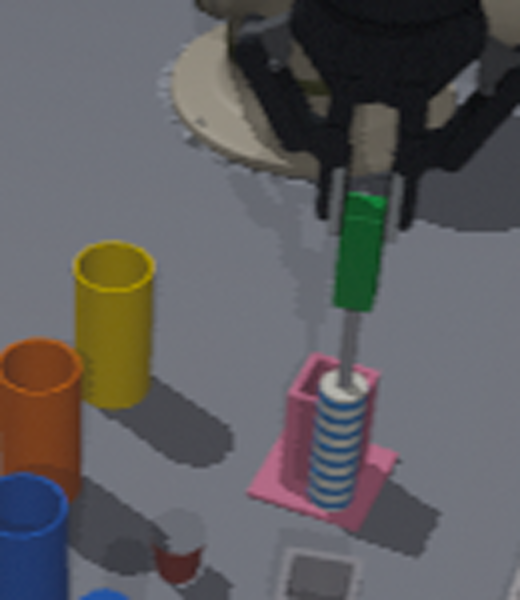

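The crop shows the brush held at the upper end of its grip (365,200), with the bristle end near (332,497), just above the holder. I'll check how far it slipped.

Run:
```python
from h import *
s=load('scene0');t=load('top0')
for z in(.10,.115,.13,.145):
    for k in(0,.08,.135,.19):
        q=proj(s,[.5955,.0984,z+k]); print(z,k,((q+.4-[220,50])*4).round(),end=' ')
    print()
print(((proj(s,[.5955,.0984,.2904])+.4-[220,50])*4).round())
o=bot.get_obs();print(o['position'],o['time'],o['contact_force'])
T,W=cams('top','wrist')
cv2.imwrite('pics/b2.png',np.hstack([crop(T,170,100,100,110,3.6)[:384],W['color'][:,80:440]]))
```

```text
0.1 0 [324. 557.] 0.1 0.08 [337. 450.] 0.1 0.135 [348. 370.] 0.1 0.19 [359. 283.] 
0.115 0 [326. 538.] 0.115 0.08 [340. 429.] 0.115 0.135 [350. 347.] 0.115 0.19 [362. 258.] 
0.13 0 [329. 518.] 0.13 0.08 [343. 407.] 0.13 0.135 [353. 323.] 0.13 0.19 [365. 232.] 
0.145 0 [331. 498.] 0.145 0.08 [346. 385.] 0.145 0.135 [357. 299.] 0.145 0.19 [368. 206.] 
[359. 282.]
[0.59525212 0.09835467 0.29041698] 4.975 [ 0.57991352 -0.20142976 -1.63255981]
```

View pics/b2.png

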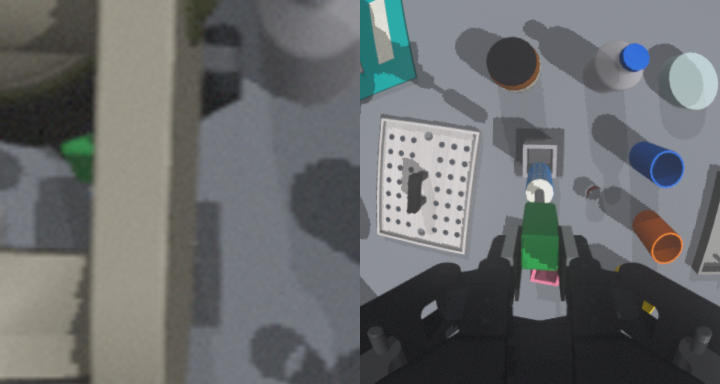

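```bash
python3 -m jog '{"turn":[[0,0,0],[0,0,0],[0,0,0],[0,0,0],[0,0,0]],"linear":[[-0.0015,0.0565,0],[-0.0015,0.0565,0],[-0.0015,0.0567,0],[0,0,0],[0,0,0]],"fingers":[1,1,1,1,1]}'
python3 - <<'E'
from h import *
T,S=cams('top','scene')
for n,p in(('blue',(.597,-.0715)),('orange',(.48,-.0938))):print(n,beaker(n,p,[T]),beaker(n,p,[S]))
to(.598,-.0715,.168,.042)
cv2.imwrite('pics/b3.png',np.hstack([crop(S,190,50,100,150,4)]+[crop(T,250,100,100,150,4)]))
E
```

```text
time: 5.7
position: [0.5983, -0.0711, 0.2915]
orientation: [-3.14, -0.067, 0.002]
contact_force: [0.5, 0.5, -1.5]
gripper_width: 0.0182
grasp_force: 59.0
blue (array([ 0.537 , -0.1315]), np.float64(1.0)) (array([ 0.5956, -0.0729]), np.float64(0.135))
orange (array([ 0.42  , -0.1538]), np.float64(1.0)) (array([ 0.4718, -0.0945]), np.float64(0.632))
t 5.8 pos [ 0.5985 -0.0702  0.292 ] yaw 0.0442 tilt 0.0007 w 0.0182 F [-0.7  0.1 -0.5]
 shift tool [-0.0004  0.0013  0.124 ] turn z 0.0022
```

View pics/b3.png

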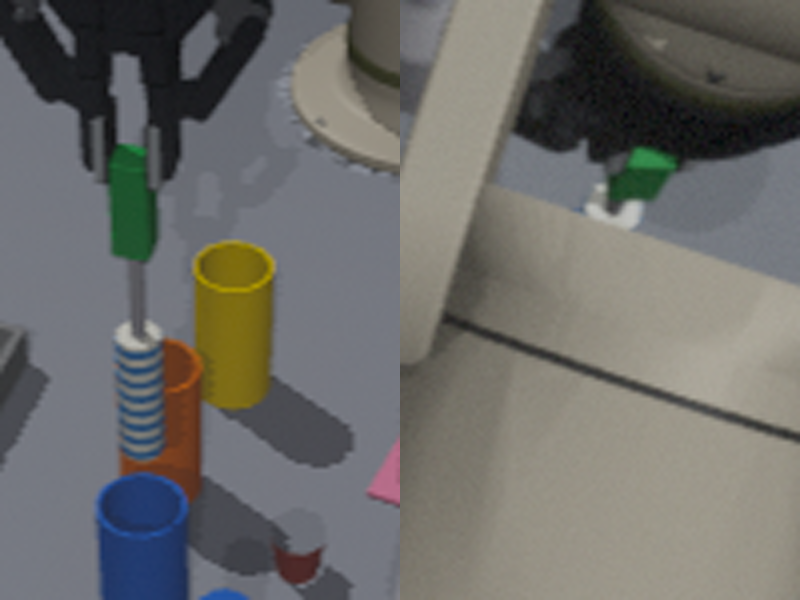

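The brush is above the blue beaker, with the tip at (142,455) and the rim centre at (142,503). I'll go down.

```bash
python3 -m jog '{"turn":[[0,0,0],[0,0,0],[0,0,0],[0,0,0],[0,0,0],[0,0,0]],"linear":[[0,0.0013,0],[0,0,0.04],[0,0,0.04],[0,0,0.04],[0,0,0.012],[0,0,0]],"fingers":[1,1,1,1,1,1]}'
python3 -m jog '{"turn":[[0,0,0],[0,0,0],[0,0,0]],"linear":[[0,0,0.004],[0,0,0.002],[0,0,0]],"fingers":[1,1,1]}'
python3 -c "
from h import *
to(.598,-.0715,.1537,.042)"
```

```text
time: 6.55
position: [0.5988, -0.0724, 0.1607]
orientation: [3.141, 0.068, 0.0]
contact_force: [-0.4, -1.2, -1.4]
gripper_width: 0.0185
grasp_force: 59.0
time: 6.92
position: [0.5987, -0.0727, 0.1546]
orientation: [3.141, 0.067, 0.001]
contact_force: [0.2, 0.3, -1.4]
gripper_width: 0.0188
grasp_force: 59.0
t 6.9 pos [ 0.5987 -0.0727  0.1546] yaw 0.0428 tilt 0.0006 w 0.0188 F [ 0.2  0.3 -1.4]
 shift tool [-0.0006 -0.0012  0.0009] turn z 0.0008
```

```bash
python3 -m jog '{"turn":[[0,0,0],[0,0,0]],"linear":[[0,-0.001,0.0015],[0,0,0]],"fingers":[1,1]}' | sed -n '2p;4p'
python3 -m jog '{"turn":[[0,0,0],[0,0,0]],"linear":[[0,0,0.001],[0,0,0]],"fingers":[1,1]}'| sed -n '2p;4p'
```

```text
position: [0.599, -0.0718, 0.1537]
contact_force: [-0.5, -0.5, 5.2]
position: [0.5994, -0.0719, 0.1536]
contact_force: [-0.7, -0.1, 11.1]
```

Contact came at the expected height. Now the up stroke, the down stroke and the exit.

```bash
python3 -m jog '{"turn":[[0,0,0],[0,0,0],[0,0,0],[0,0,0],[0,0,0]],"linear":[[0,0,-0.03],[0,0,-0.03],[0,0,-0.028],[0,0,0],[0,0,0]],"fingers":[1,1,1,1,1]}'| sed -n '2p;4p'
python3 -m jog '{"turn":[[0,0,0],[0,0,0],[0,0,0],[0,0,0],[0,0,0],[0,0,0]],"linear":[[0,0,0.03],[0,0,0.03],[0,0,0.02],[0,0,0.005],[0,0,0.003],[0,0,0]],"fingers":[1,1,1,1,1,1]}'| sed -n '2p;4p'
```

```text
position: [0.598, -0.0715, 0.2381]
contact_force: [-1.7, -0.5, -1.1]
position: [0.5992, -0.0716, 0.1536]
contact_force: [-1.1, 1.4, 15.8]
```

```bash
python3 -m jog '{"turn":[[0,0,0],[0,0,0],[0,0,0],[0,0,0],[0,0,0]],"linear":[[0,0,-0.032],[0,0,-0.032],[0,0,-0.028],[0,0,0],[0,0,0]],"fingers":[1,1,1,1,1]}'| sed -n '2p;4p'
python3 -m jog '{"turn":[[0,0,0],[0,0,0],[0,0,0],[0,0,0],[0,0,0],[0,0,0]],"linear":[[0,0,0.032],[0,0,0.03],[0,0,0.022],[0,0,0.005],[0,0,0.003],[0,0,0]],"fingers":[1,1,1,1,1,1]}'| sed -n '2p;4p'
python3 -m jog '{"turn":[[0,0,0],[0,0,0],[0,0,0],[0,0,0],[0,0,0]],"linear":[[0,0,-0.035],[0,0,-0.035],[0,0,-0.035],[0,0,-0.037],[0,0,0]],"fingers":[1,1,1,1,1]}'| sed -n '2p;4p'
python3 - <<'E'
from h import *
S,=cams('scene')
for n,p in(('blue',(.597,-.0715)),('orange',(.48,-.0938))):print(n,beaker(n,p,[S]))
to(.4818,-.0935,.292,.042)
E
```

```text
position: [0.5979, -0.0715, 0.2417]
contact_force: [0.3, -0.0, -1.0]
position: [0.5993, -0.0716, 0.1536]
contact_force: [-2.3, 1.4, 17.4]
position: [0.5991, -0.0718, 0.2952]
contact_force: [0.6, 1.2, -1.0]
blue (array([ 0.5956, -0.0729]), np.float64(0.134))
orange (array([ 0.4693, -0.0942]), np.float64(0.598))
t 10.8 pos [ 0.5985 -0.0717  0.2931] yaw 0.0428 tilt 0.0004 w 0.0187 F [ 0.   0.  -2.3]
 shift tool [-0.1175  0.0168  0.0011] turn z 0.0008
```

```bash
python3 -m jog '{"turn":[[0,0,0],[0,0,0],[0,0,0],[0,0,0],[0,0,0]],"linear":[[-0.05,0.006,0],[-0.05,0.006,0],[-0.0175,0.0048,0],[0,0,0],[0,0,0]],"fingers":[1,1,1,1,1]}'| sed -n '2p;4p'
python3 - <<'E'
from h import *
S,T,W=cams('scene','top','wrist')
for n,p in(('blue',(.597,-.0715)),('orange',(.48,-.0938))):print(n,beaker(n,p,[S]),beaker(n,p,[T]))
to(.4818,-.0935,.1545,.042)
cv2.imwrite('pics/b4.png',np.hstack([crop(S,190,30,100,150,4)]+[crop(W,200,60,130,200,3)[:, :390]]))
E
```

```text
position: [0.4822, -0.0933, 0.2926]
contact_force: [0.4, 0.6, -1.3]
blue (array([ 0.5956, -0.0729]), np.float64(0.135)) (array([ 0.598 , -0.0704]), np.float64(0.398))
orange (array([ 0.4755, -0.0949]), np.float64(0.271)) (array([ 0.474 , -0.0901]), np.float64(0.956))
t 11.6 pos [ 0.4824 -0.0933  0.293 ] yaw 0.0433 tilt 0.0012 w 0.0182 F [-0.3  0.4 -1.2]
 shift tool [-0.0004  0.0003  0.1385] turn z 0.0013
```

View pics/b4.png

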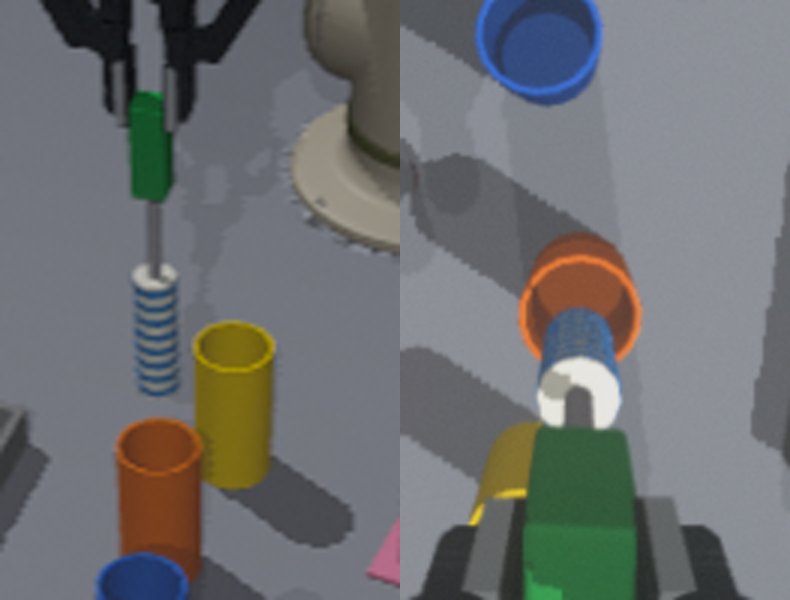

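The brush is centred over the orange beaker in both views: tip (159,385) over rim (159,447). I'll scrub it.

```bash
python3 -m jog '{"turn":[[0,0,0],[0,0,0],[0,0,0],[0,0,0],[0,0,0],[0,0,0],[0,0,0]],"linear":[[0,0,0.04],[0,0,0.04],[0,0,0.04],[0,0,0.014],[0,0,0.004],[0,0,0.003],[0,0,0]],"fingers":[1,1,1,1,1,1,1]}'| sed -n '2p;4p'
python3 -m jog '{"turn":[[0,0,0],[0,0,0]],"linear":[[0,0,0.001],[0,0,0]],"fingers":[1,1]}'| sed -n '2p;4p'
python3 -m jog '{"turn":[[0,0,0],[0,0,0],[0,0,0],[0,0,0],[0,0,0]],"linear":[[0,0,-0.032],[0,0,-0.032],[0,0,-0.028],[0,0,0],[0,0,0]],"fingers":[1,1,1,1,1]}'| sed -n '2p;4p'
```

```text
position: [0.4824, -0.0937, 0.1536]
contact_force: [-1.1, 0.5, 1.4]
position: [0.4829, -0.0939, 0.1536]
contact_force: [-0.1, 0.3, 8.9]
position: [0.4814, -0.0933, 0.2427]
contact_force: [-0.4, -0.4, -0.8]
```

Next is the down stroke, then up to travel height and back over the holder. The holder target is TCP (0.596, 0.0984).

```bash
python3 -m jog '{"turn":[[0,0,0],[0,0,0],[0,0,0],[0,0,0],[0,0,0],[0,0,0],[0,0,0]],"linear":[[0,0,0.032],[0,0,0.03],[0,0,0.022],[0,0,0.004],[0,0,0.003],[0,0,0],[0,0,0]],"fingers":[1,1,1,1,1,1,1]}'| sed -n '2p;4p'
python3 -m jog '{"turn":[[0,0,0],[0,0,0],[0,0,0],[0,0,0],[0,0,0]],"linear":[[0,0,-0.035],[0,0,-0.035],[0,0,-0.035],[0,0,-0.037],[0,0,0]],"fingers":[1,1,1,1,1]}'| sed -n '2p;4p'
python3 - <<'E'
from h import *
to(.596,.0984,.292,.042)
E
```

```text
position: [0.4823, -0.0936, 0.1536]
contact_force: [-1.0, 0.8, 6.2]
position: [0.4827, -0.0939, 0.2972]
contact_force: [0.3, -0.5, -1.6]
t 14.9 pos [ 0.4827 -0.0939  0.2972] yaw 0.0428 tilt 0.0058 w 0.0185 F [ 0.3 -0.5 -1.6]
 shift tool [ 0.1214 -0.1873  0.0053] turn z 0.0008
```

```bash
python3 -m jog '{"turn":[[0,0,0],[0,0,0],[0,0,0],[0,0,0],[0,0,0],[0,0,0],[0,0,0]],"linear":[[0.0243,-0.0375,0],[0.0243,-0.0375,0],[0.0243,-0.0375,0],[0.0243,-0.0375,0],[0.0242,-0.0373,0],[0,0,0],[0,0,0]],"fingers":[1,1,1,1,1,1,1]}'| sed -n '2p;4p'
python3 - <<'E'
from h import *
to(.596,.0984,.16,.042)
S,=cams('scene')
for n,p in(('blue',(.597,-.0715)),('orange',(.48,-.0938))):print(n,beaker(n,p,[S]))
E
```

```text
position: [0.5948, 0.0985, 0.2937]
contact_force: [0.3, -0.9, -0.6]
t 15.8 pos [0.5948 0.0985 0.2937] yaw 0.0428 tilt 0.0019 w 0.0184 F [ 0.3 -0.9 -0.6]
 shift tool [1.500e-03 1.000e-04 1.337e-01] turn z 0.0008
blue (array([ 0.5956, -0.0729]), np.float64(0.135))
orange (array([ 0.4755, -0.0949]), np.float64(0.273))
```

```bash
python3 -m jog '{"turn":[[0,0,0],[0,0,0],[0,0,0],[0,0,0],[0,0,0],[0,0,0],[0,0,0]],"linear":[[0.001,0,0.03],[0,0,0.03],[0,0,0.03],[0,0,0.03],[0,0,0.0137],[0,0,0.005],[0,0,0]],"fingers":[1,1,1,1,1,1,1]}'| sed -n '2p;4p'
python3 -m jog '{"turn":[[0,0,0],[0,0,0],[0,0,0]],"linear":[[0,0,0.0015],[0,0,0.0005],[0,0,0]],"fingers":[1,1,1]}'| sed -n '2p;4p'
```

```text
position: [0.5964, 0.0987, 0.1568]
contact_force: [-0.6, -0.2, -1.4]
position: [0.5962, 0.0989, 0.1543]
contact_force: [0.4, 0.0, -1.3]
```

```bash
python3 -m jog '{"turn":[[0,0,0],[0,0,0],[0,0,0]],"linear":[[0,0,0.0015],[0,0,0.0005],[0,0,0]],"fingers":[1,1,1]}'| sed -n '2p;4p'
python3 -m jog '{"turn":[[0,0,0],[0,0,0],[0,0,0],[0,0,0],[0,0,0],[0,0,0],[0,0,0],[0,0,0]],"linear":[[0,0,0],[0,0,0],[0,0,0],[0,0,0],[0,0,0],[0,0,0],[0,0,0],[0,0,0]],"fingers":[0.4,0,-0.5,-1,-1,-1,-1,-1]}'
python3 -m jog '{"turn":[[0,0,0],[0,0,0],[0,0,0],[0,0,0]],"linear":[[0,0,-0.05],[0,0,-0.05],[0,0,-0.05],[0,0,0]],"fingers":[-1,-1,-1,-1]}'| sed -n '2p;4p'
python3 - <<'E'
from h import *
S,T,W=cams('scene','top','wrist')
np.savez('pics/s1.npz',**{k:S[k] for k in('color','K','pose')})
np.savez('pics/w2.npz',**{k:W[k] for k in('color','K','pose')})
for n,p in(('blue',(.597,-.0715)),('orange',(.48,-.0938))):print(n,beaker(n,p,[S]),beaker(n,p,[T]))
g=cv2.inRange(cv2.cvtColor(S['color'],cv2.COLOR_BGR2HSV),(50,120,40),(75,255,255));s0=load('scene0')
g0=cv2.inRange(cv2.cvtColor(s0['color'],cv2.COLOR_BGR2HSV),(50,120,40),(75,255,255))
for m in(g,g0):
    y,x=np.nonzero(m);print('green',x.size,x.mean(),y.mean())
# plate change vs start (scene)
a=s0['color'][160:260,330:430].astype(int);b=S['color'][160:260,330:430].astype(int);print('plate diff',np.abs(a-b).mean(),(np.abs(a-b).max(2)>40).sum())
to(.5336,.2893,.3)
cv2.imwrite('pics/b5.png',np.hstack([crop(S,310,130,120,120,3.3),W['color'][:396,:400]] if 0 else [crop(S,280,130,150,125,3),crop(W,0,0,230,256,1.4648)]))
E
```

```text
position: [0.5964, 0.0989, 0.1526]
contact_force: [-0.6, 0.8, 4.8]
time: 18.42
position: [0.5961, 0.0989, 0.152]
orientation: [-3.141, -0.067, -0.0]
contact_force: [0.3, -0.7, 0.1]
gripper_width: 0.0859
grasp_force: 0.0
position: [0.5971, 0.0989, 0.3062]
contact_force: [-0.7, -0.2, 0.2]
blue (array([ 0.5956, -0.0729]), np.float64(0.135)) (array([ 0.597 , -0.0705]), np.float64(0.153))
orange (array([ 0.4753, -0.0949]), np.float64(0.272)) (array([ 0.4797, -0.0931]), np.float64(0.166))
green 209 303.2105263157895 165.83253588516746
green 216 302.8888888888889 165.62037037037038
plate diff 14.113533333333333 2471
t 19.1 pos [0.5958 0.0989 0.3008] yaw 0.0428 tilt 0.0022 w 0.0853 F [-0.3 -0.1  0.6]
 shift tool [-0.054  -0.1929  0.0009]
```

```bash
python3 -m jog '{"turn":[[0,0,0],[0,0,0],[0,0,0],[0,0,0],[0,0,0.0915],[0,0,0.0915],[0,0,0],[0,0,0]],"linear":[[-0.0135,-0.048,0],[-0.0135,-0.048,0],[-0.0135,-0.048,0],[-0.0135,-0.049,0],[0,0,0.03],[0,0,0.03],[0,0,0],[0,0,0]],"fingers":[-1,-1,-1,-1,-1,-1,-1,-1]}'| sed -n '2p;4p'
python3 - <<'E'
from h import *
to(.5336,.2893,.2,-.14)
S,W,T=cams('scene','wrist','top')
for n,c in(('s2',S),('w3',W),('t2',T)):np.savez('pics/%s.npz'%n,**{k:c[k] for k in('color','K','pose')})
a=np.hstack([crop(S,300,140,140,125,3),crop(W,160,60,200,207,1.812)])
cv2.imwrite('pics/b6.png',a);print(a.shape)
E
```

```text
position: [0.5343, 0.2893, 0.2427]
contact_force: [0.5, -0.1, 0.3]
t 20.1 pos [0.5343 0.2893 0.2427] yaw -0.1388 tilt 0.0006 w 0.0854 F [ 0.5 -0.1  0.3]
 shift tool [-0.0007  0.0001  0.0427] turn z 0.0012
(375, 782, 3)
```

View pics/b6.png

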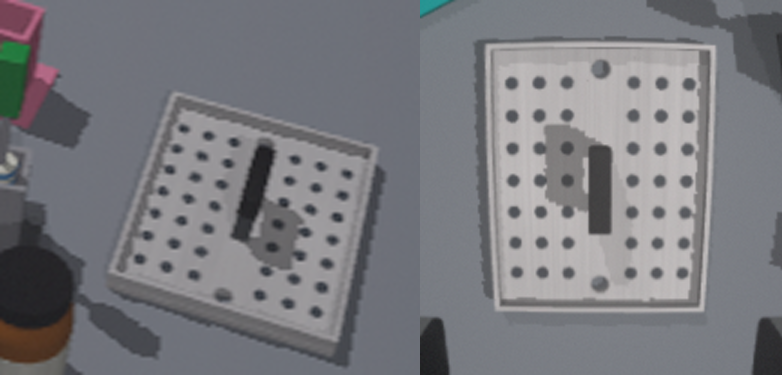

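The plate hasn't moved. In the wrist view its holes are at (600,69) and (600,284), in line with the tool, and the handle is at (599,190). I'll go down and grip.

```bash
python3 -m jog '{"turn":[[0,0,0],[0,0,0],[0,0,0],[0,0,0],[0,0,0],[0,0,0],[0,0,0]],"linear":[[-0.0007,0,0.05],[0,0,0.05],[0,0,0.05],[0,0,0.03],[0,0,0.02],[0,0,0.0127],[0,0,0]],"fingers":[-1,-1,-1,-1,-1,-1,-1]}'| sed -n '2p;4p'
python3 -m jog '{"turn":[[0,0,0],[0,0,0],[0,0,0]],"linear":[[0,0,0.008],[0,0,0.006],[0,0,0]],"fingers":[-1,-1,-1]}'| sed -n '2p;4p'
python3 -m jog '{"turn":[[0,0,0],[0,0,0],[0,0,0],[0,0,0],[0,0,0],[0,0,0],[0,0,0],[0,0,0]],"linear":[[0,0,0],[0,0,0],[0,0,0],[0,0,0],[0,0,0],[0,0,0],[0,0,0],[0,0,0]],"fingers":[0,0.4,1,1,1,1,1,1]}'
python3 - <<'E'
from h import *
to(.5336,.2893,.016,-.14)
E
```

```text
position: [0.5333, 0.2895, 0.0292]
contact_force: [0.4, 0.0, 0.8]
position: [0.533, 0.2895, 0.015]
contact_force: [-0.4, 0.2, 0.3]
time: 22.48
position: [0.5334, 0.2895, 0.0157]
orientation: [-3.134, 0.22, -0.001]
contact_force: [-0.3, -0.6, 5.5]
gripper_width: 0.0143
grasp_force: 61.0
t 22.5 pos [0.5334 0.2895 0.0157] yaw -0.1402 tilt 0.0006 w 0.0143 F [-0.3 -0.6  5.5]
 shift tool [ 0.0002  0.0002 -0.0003] turn z -0.0002
```

```bash
python3 -m jog '{"turn":[[0,0,0],[0,0,0],[0,0,0],[0,0,0],[0,0,0],[0,0,0]],"linear":[[0,0,-0.01],[0,0,-0.03],[0,0,-0.05],[0,0,-0.05],[0,0,-0.05],[0,0,0]],"fingers":[1,1,1,1,1,1]}'
python3 - <<'E'
from h import *
w3=load('w3')
for q in((600,69),(600,284),(599,190)):
    u=160+(q[0]-420)/1.812-.3;v=60+q[1]/1.812-.3
    print(atz(ray(w3,u,v,True),.008 if q[1]!=190 else .058).round(4))
def projf(c,p):
    q=c['pose'][:3,:3].T@(np.asarray(p)-c['pose'][:3,3]);r=np.hypot(q[0],q[1]);th=np.arctan2(r,q[2])
    return np.array([c['K'][0,2]+c['K'][0,0]*th*q[0]/r,c['K'][1,2]+c['K'][0,0]*th*q[1]/r])
V=[(load('top0'),proj),(load('t2'),proj),(load('scene0'),proj),(load('wrist0'),projf)]
M=[]
for c,f in V:
    h=cv2.inRange(cv2.cvtColor(c['color'],cv2.COLOR_BGR2HSV),(12,80,50),(26,255,255))
    w=np.zeros_like(h)
    for p in((.5653,-.3007),(.3962,-.2907)):
        a=f(c,[*p,.05]);b=f(c,[*p,.005])
        cv2.line(w,tuple(map(int,a)),tuple(map(int,b)),255,20)
    M.append(h&w);print('px',(h&w>0).sum(),a.round())
th=np.linspace(0,2*np.pi,16)
def cost(p,idx,full=False):
    out=0
    for i in idx:
        c,f=V[i];b=np.zeros(M[i].shape,np.uint8)
        for s in(-.085,.085):
            x=p[0]+s*np.cos(p[2]);y=p[1]+s*np.sin(p[2])
            q=np.float32([f(c,[x+r*np.cos(t),y+r*np.sin(t),z]) for z,r in((p[3] if len(p)>3 else .006,.005),(.054,.005),(.06,.003)) for t in th])
            cv2.fillConvexPoly(b,np.int32(np.round(cv2.convexHull(q)*16)),255,cv2.LINE_AA,4)
        out+=1-np.minimum(b,M[i]).sum()/max(1.,np.maximum(b,M[i]).sum(dtype=float))
    return out
x0=np.array([.4808,-.2957,-.06])
for idx in([0],[1],[2],[3],[0,1,2],[0,1,2,3]):
    r=min((minimize(cost,x0+d,(idx,),method='Nelder-Mead',options=dict(initial_simplex=x0+d+np.array([[0,0,0],[.004,0,0],[0,.004,0],[0,0,.03]]))) for d in([0,0,0],[.003,.003,0],[-.003,-.003,0],[0,.004,0])),key=lambda r:r.fun)
    print(idx,r.x.round(4),round(r.fun/len(idx),3))
cv2.imwrite('pics/w0c.png',V[3][0]['color'])
E
```

```text
time: 23.22
position: [0.5343, 0.29, 0.2092]
orientation: [-3.131, 0.22, -0.011]
contact_force: [0.0, 0.5, -4.3]
gripper_width: 0.0143
grasp_force: 60.0
[0.6178 0.278  0.008 ]
[0.45   0.3017 0.008 ]
[0.5356 0.2902 0.058 ]
px 73 [402. 268.]
px 72 [402. 268.]
px 87 [166. 123.]
px 0 [128. -62.]
[0] [ 0.4816 -0.2938 -0.0622] 0.521
[1] [ 0.4816 -0.2939 -0.0753] 0.53
[2] [ 0.4786 -0.2976 -0.0648] 0.544
[3] [ 0.4808 -0.2957 -0.06  ] 1.0
[0, 1, 2] [ 0.4814 -0.2947 -0.058 ] 0.533
[0, 1, 2, 3] [ 0.4814 -0.2947 -0.058 ] 0.65
```

```bash
python3 -m jog '{"turn":[[0,0,0],[0,0,0],[0,0,0],[0,0,0],[0,0,0],[0,0,0],[0,0,0],[0,0,0]],"linear":[[0,0,-0.045],[0,0,-0.046],[-0.001,0.03,0],[-0.001,0.045,0],[-0.001,0.045,0],[-0.001,0.045,0],[-0.001,0.045,0],[-0.001,0.045,0]],"fingers":[1,1,1,1,1,1,1,1]}'| sed -n '2p;4p'
python3 -m jog '{"turn":[[0,0,-0.04],[0,0,-0.04],[0,0,0],[0,0,0],[0,0,0]],"linear":[[0,0.045,0],[0,0.044,0],[0,0,0],[0,0,0],[0,0,0]],"fingers":[1,1,1,1,1]}'
python3 - <<'E'
from h import *
to(.4808,-.295,.3,-.06)
W,S,T=cams('wrist','scene','top')
for n,c in(('w4',W),('s4',S),('t4',T)):np.savez('pics/%s.npz'%n,**{k:c[k] for k in('color','K','pose')})
for n,p in(('blue',(.597,-.0715)),('orange',(.48,-.0938))):print(n,beaker(n,p,[S]),beaker(n,p,[T]))
def projf(c,p):
    q=c['pose'][:3,:3].T@(np.asarray(p)-c['pose'][:3,3]);r=np.hypot(q[0],q[1]);t=np.arctan2(r,q[2])
    return c['K'][:2,2]+c['K'][0,0]*t*q[:2]/r
P=[projf(W,[x,y,.06]).round() for x,y in((.5653,-.3),(.3962,-.29))];print(P)
u=int(min(p[0] for p in P))-45;v=int(min(p[1] for p in P))-30
print(u,v);u=min(u,512-150);v=max(v,0)
cv2.imwrite('pics/b7.png',crop(W,u,v,150,200,3));print(u,v)
E
```

```text
position: [0.4906, 0.0366, 0.2946]
contact_force: [0.5, -0.7, -4.0]
time: 24.85
position: [0.4809, -0.0496, 0.2958]
orientation: [-3.14, 0.093, 0.001]
contact_force: [0.3, -0.7, -3.6]
gripper_width: 0.014
grasp_force: 60.0
t 24.9 pos [ 0.4809 -0.0496  0.2958] yaw -0.0590 tilt 0.0011 w 0.0140 F [ 0.3 -0.7 -3.6]
 shift tool [ 0.0144  0.245  -0.0043] turn z 0.0010
blue (array([ 0.5956, -0.0729]), np.float64(0.136)) (array([ 0.537 , -0.1315]), np.float64(1.0))
orange (array([ 0.472 , -0.0956]), np.float64(0.271)) (array([ 0.42  , -0.1538]), np.float64(1.0))
[array([423.,  97.]), array([413., 205.])]
368 67
362 67
```

View pics/b7.png

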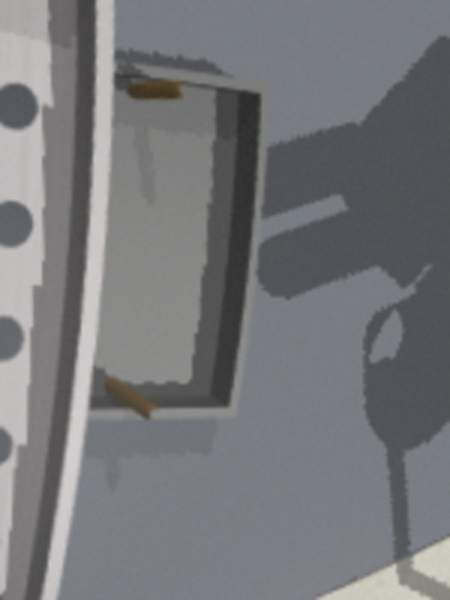

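The wrist view shows the far pin tip at (180,90) and the near pin tip at (152,410) in the crop. I'll combine these with the other views.

Run:
```python
from h import *
W=load('w4');t=load('top0');s=load('scene0')
C=lambda x,y:ray(W,362+x/3-.33,67+y/3-.33,True)
C3b=lambda x,y:ray(t,345+(x-380)/3.3-.4,165+y/3.3-.4)
C4=lambda x,y:ray(s,105+x/3.8-.4,110+y/3.8-.4)
f=[atz(C(180,90),.059),atz(C3b(579,68),.059),atz(C4(125,203),.059)]
n=[atz(C(152,410),.059),atz(C3b(573,343),.059),atz(C4(234,43),.059)]
for a,b in zip(f,n):
    d=a-b;print(a.round(4),b.round(4),'mid',((a+b)/2).round(4),'yaw %.4f len %.4f'%(np.arctan2(d[1],d[0]),np.linalg.norm(d)))
print(tri(C(180,90),C3b(579,68),C4(125,203)),tri(C(152,410),C3b(573,343),C4(234,43)))
for q in((266,92),(237,412)):print(atz(C(*q),.03).round(4))
```

```text
[ 0.5654 -0.2989  0.059 ] [ 0.398  -0.2891  0.059 ] mid [ 0.4817 -0.294   0.059 ] yaw -0.0585 len 0.1676
[ 0.5647 -0.2989  0.059 ] [ 0.3964 -0.2901  0.059 ] mid [ 0.4805 -0.2945  0.059 ] yaw -0.0523 len 0.1686
[ 0.568  -0.2998  0.059 ] [ 0.399  -0.2892  0.059 ] mid [ 0.4835 -0.2945  0.059 ] yaw -0.0629 len 0.1693
(array([ 0.56537173, -0.30061418,  0.05611672]), [np.float64(0.1), np.float64(0.7), np.float64(0.7)]) (array([ 0.39657431, -0.29058087,  0.05665366]), [np.float64(0.5), np.float64(0.4), np.float64(0.3)])
[ 0.5687 -0.3763  0.03  ]
[ 0.3813 -0.3675  0.03  ]
```

```bash
python3 -m jog '{"turn":[[0,0,0],[0,0,0],[0,0,0],[0,0,0],[0,0,0],[0,0,0],[0,0,0],[0,0,0]],"linear":[[0.0029,0.049,0],[0.0029,0.049,0],[0.0029,0.049,0],[0.0029,0.049,0],[0.0029,0.049,0],[0,0,0.04],[0,0,0.04],[0,0,0]],"fingers":[1,1,1,1,1,1,1,1]}'| sed -n '2p;4p'
python3 -m jog '{"turn":[[0,0,0],[0,0,0],[0,0,0],[0,0,0],[0,0,0],[0,0,0]],"linear":[[0,0,0.04],[0,0,0.04],[0,0,0.03],[0,0,0.015],[0,0,0],[0,0,0]],"fingers":[1,1,1,1,1,1]}'
python3 - <<'E'
from h import *
to(.4812,-.295,.08,-.058)
E
```

```text
position: [0.4799, -0.2948, 0.2139]
contact_force: [0.5, -0.4, -3.8]
time: 26.75
position: [0.4815, -0.2966, 0.093]
orientation: [3.138, -0.094, 0.004]
contact_force: [0.1, -0.3, -2.8]
gripper_width: 0.0141
grasp_force: 60.1
t 26.8 pos [ 0.4815 -0.2966  0.093 ] yaw -0.0601 tilt 0.0031 w 0.0141 F [ 0.1 -0.3 -2.8]
 shift tool [-0.0005 -0.0016  0.013 ] turn z -0.0021
```

```bash
python3 -m jog '{"turn":[[0,0,-0.002],[0,0,0],[0,0,0],[0,0,0]],"linear":[[-0.0004,-0.0016,0.006],[0,0,0.007],[0,0,0],[0,0,0]],"fingers":[1,1,1,1]}'| sed -n '2p;4p'
python3 -m jog '{"turn":[[0,0,0],[0,0,0],[0,0,0],[0,0,0]],"linear":[[0,0,0.003],[0,0,0.003],[0,0,0],[0,0,0]],"fingers":[1,1,1,1]}'| sed -n '2,4p'
python3 -c "
from h import *
print(bot.get_obs()['torque']);to(.4812,-.295,.0457,-.058)"
```

```text
position: [0.4804, -0.2944, 0.0784]
contact_force: [-0.1, -0.7, -3.1]
position: [0.4804, -0.2943, 0.0723]
orientation: [3.14, -0.091, 0.0]
contact_force: [0.3, 0.0, -3.8]
[-0.035801   -0.00750886  0.02027979]
t 27.8 pos [ 0.4804 -0.2943  0.0723] yaw -0.0582 tilt 0.0000 w 0.0145 F [ 0.3  0.  -3.8]
 shift tool [0.0008 0.0006 0.0266] turn z -0.0002
```

```bash
python3 -m jog '{"turn":[[0,0,0],[0,0,0],[0,0,0],[0,0,0]],"linear":[[0.0003,0.0002,0.003],[0,0,0.004],[0,0,0],[0,0,0]],"fingers":[1,1,1,1]}'| sed -n '2p;4p'
python3 -c "
from h import *
print(bot.get_obs()['torque'].round(3))"
python3 -m jog '{"turn":[[0,0,0],[0,0,0],[0,0,0],[0,0,0]],"linear":[[0,0,0.004],[0,0,0.004],[0,0,0],[0,0,0]],"fingers":[1,1,1,1]}'| sed -n '2p;4p'
python3 -c "
from h import *
print(bot.get_obs()['torque'].round(3))"
```

```text
position: [0.4807, -0.2945, 0.0653]
contact_force: [0.2, -0.4, -2.9]
[-0.06  -0.006  0.01 ]
position: [0.4807, -0.2945, 0.0573]
contact_force: [-0.4, -0.1, -2.8]
[-0.004 -0.001 -0.014]
```

Both pins are through the holes with no resistance. I'll lower to the rim.

```bash
python3 -m jog '{"turn":[[0,0,0],[0,0,0],[0,0,0],[0,0,0]],"linear":[[0,0,0.005],[0,0,0.005],[0,0,0],[0,0,0]],"fingers":[1,1,1,1]}'| sed -n '2p;4p'
python3 -m jog '{"turn":[[0,0,0],[0,0,0],[0,0,0]],"linear":[[0,0,0.002],[0,0,0],[0,0,0]],"fingers":[1,1,1]}'| sed -n '2p;4p'
python3 -c "
from h import *
print(bot.get_obs()['torque'].round(3))"
```

```text
position: [0.4807, -0.2945, 0.0473]
contact_force: [0.6, 0.5, -3.7]
position: [0.4808, -0.2947, 0.0457]
contact_force: [-1.2, 0.1, 0.7]
[0.107 0.121 0.022]
```

```bash
python3 -m jog '{"turn":[[0,0,0],[0,0,0],[0,0,0],[0,0,0],[0,0,0],[0,0,0],[0,0,0],[0,0,0]],"linear":[[0,0,0.001],[0,0,0],[0,0,0],[0,0,0],[0,0,0],[0,0,0],[0,0,0],[0,0,0]],"fingers":[1,1,0.4,0,-1,-1,-1,-1]}'| sed -n '2,5p'
python3 -m jog '{"turn":[[0,0,0],[0,0,0],[0,0,0],[0,0,0],[0,0,0],[0,0,0]],"linear":[[0,0,-0.04],[0,0,-0.06],[0,0,-0.06],[0,0,-0.06],[0,0,-0.02],[0,0,0]],"fingers":[-1,-1,-1,-1,-1,-1]}'| sed -n '2,5p'
python3 - <<'E'
from h import *
W,S,T=cams('wrist','scene','top')
for n,c in(('w5',W),('s5',S),('t5',T)):np.savez('pics/%s.npz'%n,**{k:c[k] for k in('color','K','pose')})
for n,p in(('blue',(.597,-.0715)),('orange',(.48,-.0938))):print(n,beaker(n,p,[S]),beaker(n,p,[T]))
to(.5965,-.0715,.3,-.058)
cv2.imwrite('pics/b8.png',np.hstack([crop(S,90,90,200,140,2)]+[crop(W,120,60,280,196,1.4286)]))
E
```

```text
position: [0.4807, -0.2945, 0.0443]
orientation: [-3.14, 0.091, -0.0]
contact_force: [-0.1, -0.2, 0.4]
gripper_width: 0.0853
position: [0.4809, -0.2947, 0.2855]
orientation: [3.138, -0.091, 0.003]
contact_force: [0.1, 0.3, -0.5]
gripper_width: 0.0854
blue (array([ 0.5954, -0.0728]), np.float64(0.142)) (array([ 0.5961, -0.0711]), np.float64(0.162))
orange (array([ 0.4753, -0.0949]), np.float64(0.272)) (array([ 0.4797, -0.0931]), np.float64(0.166))
t 31.5 pos [ 0.4803 -0.2942  0.2826] yaw -0.0583 tilt 0.0030 w 0.0855 F [-0.7  0.4 -1.2]
 shift tool [ 0.103  -0.2291 -0.0172] turn z -0.0003
```

```bash
python3 -m jog '{"turn":[[0,0,0],[0,0,0],[0,0,0],[0,0,0],[0,0,0],[0,0,0],[0,0,0]],"linear":[[0.0206,-0.0458,0],[0.0206,-0.0458,0],[0.0206,-0.0458,0],[0.0206,-0.0458,0],[0.0206,-0.0459,0],[0,0,0.05],[0,0,0]],"fingers":[-1,-1,-1,-1,-1,-1,-1]}'| sed -n '2,5p'
python3 - <<'E'
from h import *
to(.5965,-.0715,.058,-.058)
W,S=cams('wrist','scene')
print(beaker('blue',(.597,-.0715),[S]))
def projf(c,p):
    q=c['pose'][:3,:3].T@(np.asarray(p)-c['pose'][:3,3]);r=np.hypot(q[0],q[1]);t=np.arctan2(r,q[2])
    return c['K'][:2,2]+c['K'][0,0]*t*q[:2]/r
import h;h.proj=projf
print('wrist fit',beaker('blue',(.597,-.0715),[W],win=120))
E
```

```text
position: [0.595, -0.0708, 0.2299]
orientation: [-3.137, 0.09, 0.016]
contact_force: [-0.2, 0.7, 1.2]
gripper_width: 0.0852
t 32.4 pos [ 0.595  -0.0708  0.2299] yaw -0.0575 tilt 0.0103 w 0.0852 F [-0.2  0.7  1.2]
 shift tool [0.0033 0.001  0.1719] turn z 0.0005
(array([ 0.5956, -0.0729]), np.float64(0.136))
wrist fit (array([ 0.5987, -0.0716]), np.float64(0.175))
```

```bash
python3 -m jog '{"turn":[[0,0,0],[0,0,0],[0,0,0],[0,0,0],[0,0,0],[0,0,0]],"linear":[[0.002,0.001,0],[0,0,0.05],[0,0,0.05],[0,0,0.04],[0,0,0.03],[0,0,0]],"fingers":[-1,-1,-1,-1,-1,-1]}'| sed -n '2,5p'
python3 -c "
from h import *
to(.597,-.0717,.058,-.058)"
```

```text
position: [0.5985, -0.0734, 0.0637]
orientation: [-3.14, 0.093, 0.003]
contact_force: [-0.1, -0.4, 1.0]
gripper_width: 0.0856
t 33.2 pos [ 0.5985 -0.0734  0.0637] yaw -0.0590 tilt 0.0022 w 0.0856 F [-0.1 -0.4  1. ]
 shift tool [-0.0016 -0.0016  0.0057] turn z -0.0010
```

```bash
python3 -m jog '{"turn":[[0,0,0],[0,0,0],[0,0,0],[0,0,0],[0,0,0],[0,0,0],[0,0,0],[0,0,0]],"linear":[[-0.001,-0.0016,0.0057],[0,0,0],[0,0,0],[0,0,0],[0,0,0],[0,0,0],[0,0,0],[0,0,0]],"fingers":[-1,-0.5,-0.2,0,1,1,1,1]}'| sed -n '2,6p'
python3 -m jog '{"turn":[[0,0,0],[0,0,0],[0,0,0],[0,0,0]],"linear":[[0,0,-0.01],[0,0,-0.04],[0,0,-0.05],[0,0,0]],"fingers":[1,1,1,1]}'| sed -n '2,6p'
python3 - <<'E'
from h import *
c,s=np.cos(-.058),np.sin(-.058)
g=[np.array([.4808,-.2947])+[c*x-s*y,s*x+c*y] for x,y in((.06,.045),(-.06,.045))];print(g)
to(*g[0],.2,-.058)
S,=cams('scene')
print(beaker('blue',(.597,-.0715),[S],.1),beaker('orange',(.48,-.0938),[S]))
E
```

```text
position: [0.5987, -0.0715, 0.0604]
orientation: [3.139, -0.091, 0.005]
contact_force: [-2.3, -0.5, 8.5]
gripper_width: 0.0486
grasp_force: 60.5
position: [0.5995, -0.0717, 0.1631]
orientation: [3.138, -0.091, 0.013]
contact_force: [0.9, -0.1, -1.6]
gripper_width: 0.0487
grasp_force: 62.6
[array([ 0.54330765, -0.25325372]), array([ 0.42350943, -0.24629762])]
t 34.8 pos [ 0.5995 -0.0717  0.1631] yaw -0.0580 tilt 0.0084 w 0.0487 F [ 0.9 -0.1 -1.6]
 shift tool [-0.0453  0.1846 -0.0369] turn z -0.0000
(array([ 0.5954, -0.0745]), np.float64(0.137)) (array([ 0.4682, -0.0804]), np.float64(0.916))
```

```bash
python3 -m jog '{"turn":[[0,0,0],[0,0,0],[0,0,0],[0,0,0],[0,0,0],[0,0,0],[0,0,0],[0,0,0]],"linear":[[0,0,-0.02],[-0.009,0.037,0],[-0.009,0.037,0],[-0.009,0.037,0],[-0.009,0.037,0],[-0.009,0.037,0],[0,0,0],[0,0,0]],"fingers":[1,1,1,1,1,1,1,1]}'| sed -n '2,6p'
python3 -c "
from h import *
to(.5445,-.2533,.0984,-.058)
T,S=cams('top','scene')
print(beaker('blue',(.543,-.253),[S],.11),beaker('orange',(.48,-.0938),[S]),beaker('orange',(.48,-.0938),[T]))"
```

```text
position: [0.5419, -0.2526, 0.1776]
orientation: [-3.139, 0.091, 0.003]
contact_force: [-0.0, -0.6, -1.0]
gripper_width: 0.0488
grasp_force: 62.6
t 35.8 pos [ 0.5419 -0.2526  0.1776] yaw -0.0582 tilt 0.0023 w 0.0488 F [-0.  -0.6 -1. ]
 shift tool [0.0028 0.0007 0.0792] turn z -0.0002
(array([ 0.5311, -0.2605]), np.float64(0.161)) (array([ 0.4786, -0.0939]), np.float64(0.139)) (array([ 0.4804, -0.0925]), np.float64(0.169))
```

```bash
python3 -m jog '{"turn":[[0,0,0],[0,0,0],[0,0,0],[0,0,0],[0,0,0]],"linear":[[0.0028,0.0007,0.03],[0,0,0.03],[0,0,0.012],[0,0,0.003],[0,0,0]],"fingers":[1,1,1,1,1]}'| sed -n '2p;4p'
python3 -m jog '{"turn":[[0,0,0],[0,0,0],[0,0,0]],"linear":[[0,0,0.002],[0,0,0.001],[0,0,0]],"fingers":[1,1,1]}'| sed -n '2p;4p'
```

```text
position: [0.5454, -0.2542, 0.1045]
contact_force: [0.1, 0.1, -0.9]
position: [0.5449, -0.2542, 0.1008]
contact_force: [0.4, -0.0, -1.8]
```

```bash
python3 -m jog '{"turn":[[0,0,0],[0,0,0],[0,0,0]],"linear":[[0,0,0.0015],[0,0,0.001],[0,0,0]],"fingers":[1,1,1]}'| sed -n '2p;4p'
python3 -m jog '{"turn":[[0,0,0],[0,0,0]],"linear":[[0,0,0.001],[0,0,0]],"fingers":[1,1]}'| sed -n '2p;4p'
```

```text
position: [0.5451, -0.2543, 0.0985]
contact_force: [-0.8, -0.3, 3.3]
position: [0.5453, -0.2544, 0.0985]
contact_force: [-2.7, -0.0, 9.7]
```

Contact came at the expected height. I'll release, rise, and go to the orange beaker.

```bash
python3 -m jog '{"turn":[[0,0,0],[0,0,0],[0,0,0],[0,0,0],[0,0,0],[0,0,0],[0,0,0],[0,0,0]],"linear":[[0,0,-0.0005],[0,0,0],[0,0,0],[0,0,0],[0,0,0],[0,0,0],[0,0,0],[0,0,0]],"fingers":[0.2,0,-0.3,-0.6,-1,-1,-1,-1]}'| sed -n '2,5p'
python3 -m jog '{"turn":[[0,0,0],[0,0,0],[0,0,0],[0,0,0],[0,0,0],[0,0,0]],"linear":[[0,0,-0.03],[0,0,-0.05],[0,0,-0.05],[0,0,-0.01],[0,0,0],[0,0,0]],"fingers":[-1,-1,-1,-1,-1,-1]}'| sed -n '2,5p'
python3 -c "
from h import *
to(.48,-.0935,.23,-.058)
T,S=cams('top','scene')
print(beaker('blue',(.543,-.253),[S],.038),beaker('orange',(.48,-.0938),[S]),beaker('orange',(.48,-.0938),[T]))"
```

```text
position: [0.5449, -0.2542, 0.0976]
orientation: [-3.14, 0.091, 0.0]
contact_force: [0.2, -0.2, 0.4]
gripper_width: 0.0853
position: [0.5445, -0.2539, 0.2358]
orientation: [-3.138, 0.091, 0.004]
contact_force: [0.2, -0.2, 0.2]
gripper_width: 0.0853
t 39.3 pos [ 0.5445 -0.2539  0.2358] yaw -0.0582 tilt 0.0032 w 0.0853 F [ 0.2 -0.2  0.2]
 shift tool [-0.0737 -0.1563  0.0063] turn z -0.0002
(array([ 0.5426, -0.2572]), np.float64(0.141)) (array([ 0.4786, -0.0939]), np.float64(0.139)) (array([ 0.4797, -0.0929]), np.float64(0.173))
```

```bash
python3 -m jog '{"turn":[[0,0,0],[0,0,0],[0,0,0],[0,0,0],[0,0,0],[0,0,0]],"linear":[[-0.0185,-0.039,0],[-0.0185,-0.039,0],[-0.0185,-0.039,0],[-0.0182,-0.0393,0],[0,0,0],[0,0,0]],"fingers":[-1,-1,-1,-1,-1,-1]}'| sed -n '2,5p'
python3 - <<'E'
from h import *
to(.4795,-.0933,.058,-.058)
W,S=cams('wrist','scene')
print(beaker('orange',(.48,-.0938),[S]))
def projf(c,p):
    q=c['pose'][:3,:3].T@(np.asarray(p)-c['pose'][:3,3]);r=np.hypot(q[0],q[1]);t=np.arctan2(r,q[2])
    return c['K'][:2,2]+c['K'][0,0]*t*q[:2]/r
import h;h.proj=projf
print('wrist fit',beaker('orange',(.48,-.0938),[W],win=120))
E
```

```text
position: [0.4807, -0.0943, 0.2373]
orientation: [3.14, -0.091, -0.001]
contact_force: [-0.5, -0.9, 0.2]
gripper_width: 0.0856
t 40.1 pos [ 0.4807 -0.0943  0.2373] yaw -0.0582 tilt 0.0004 w 0.0856 F [-0.5 -0.9  0.2]
 shift tool [-0.0011 -0.0009  0.1793] turn z -0.0002
(array([ 0.4786, -0.0939]), np.float64(0.139))
wrist fit (array([ 0.4817, -0.0939]), np.float64(0.112))
```

```bash
python3 -m jog '{"turn":[[0,0,0],[0,0,0],[0,0,0],[0,0,0],[0,0,0],[0,0,0],[0,0,0]],"linear":[[0,0,0.05],[0,0,0.05],[0,0,0.04],[0,0,0.025],[0,0,0.014],[0,0,0],[0,0,0]],"fingers":[-1,-1,-1,-1,-1,-1,-1]}'| sed -n '2,5p'
python3 -m jog '{"turn":[[0,0,0],[0,0,0],[0,0,0],[0,0,0],[0,0,0],[0,0,0],[0,0,0],[0,0,0]],"linear":[[0,0,0],[0,0,0],[0,0,0],[0,0,0],[0,0,0],[0,0,0],[0,0,0],[0,0,0]],"fingers":[-1,-0.5,-0.2,0,1,1,1,1]}'| sed -n '2,6p'
python3 -m jog '{"turn":[[0,0,0],[0,0,0],[0,0,0],[0,0,0],[0,0,0]],"linear":[[0,0,-0.01],[0,0,-0.04],[0,0,-0.05],[0,0,-0.02],[0,0,0]],"fingers":[1,1,1,1,1]}'| sed -n '2,6p'
python3 - <<'E'
from h import *
to(.424,-.2465,.2,-.058)
S,=cams('scene')
print(beaker('blue',(.543,-.255),[S],.038),beaker('orange',(.48,-.0938),[S],.12))
E
```

```text
position: [0.4809, -0.0945, 0.059]
orientation: [3.14, -0.092, 0.001]
contact_force: [0.0, -0.3, 0.7]
gripper_width: 0.0852
position: [0.4809, -0.0939, 0.0596]
orientation: [3.14, -0.091, 0.003]
contact_force: [-1.9, 1.4, 9.6]
gripper_width: 0.0494
grasp_force: 60.3
position: [0.4809, -0.094, 0.1799]
orientation: [3.139, -0.091, 0.004]
contact_force: [-0.3, 0.1, -1.2]
gripper_width: 0.0489
grasp_force: 62.7
t 42.7 pos [ 0.4809 -0.094   0.1799] yaw -0.0582 tilt 0.0030 w 0.0489 F [-0.3  0.1 -1.2]
 shift tool [-0.0479  0.1555 -0.0201] turn z -0.0002
(array([ 0.5415, -0.2572]), np.float64(0.139)) (array([ 0.4784, -0.0952]), np.float64(0.144))
```

```bash
python3 -m jog '{"turn":[[0,0,0],[0,0,0],[0,0,0],[0,0,0],[0,0,0],[0,0,0]],"linear":[[-0.012,0.039,0],[-0.012,0.039,0],[-0.012,0.039,0],[-0.0119,0.0385,0],[0,0,0],[0,0,0]],"fingers":[1,1,1,1,1,1]}'| sed -n '2,4p'
python3 -m jog '{"turn":[[0,0,0],[0,0,0],[0,0,0],[0,0,0],[0,0,0]],"linear":[[0,0,0.03],[0,0,0.03],[0,0,0.014],[0,0,0.004],[0,0,0]],"fingers":[1,1,1,1,1]}'| sed -n '2p;4p'
python3 -c "
from h import *
to(.424,-.2465,.0976,-.058)"
```

```text
position: [0.4233, -0.2456, 0.1776]
orientation: [-3.138, 0.092, 0.003]
contact_force: [0.5, 0.7, -1.3]
position: [0.4238, -0.2458, 0.1008]
contact_force: [-0.4, -0.8, -2.2]
t 44.1 pos [ 0.4238 -0.2458  0.1008] yaw -0.0573 tilt 0.0001 w 0.0489 F [-0.4 -0.8 -2.2]
 shift tool [0.0002 0.0007 0.0032] turn z 0.0007
```

```bash
python3 -m jog '{"turn":[[0,0,0],[0,0,0],[0,0,0]],"linear":[[0,0,0.002],[0,0,0.0015],[0,0,0]],"fingers":[1,1,1]}'| sed -n '2p;4p'
python3 -m jog '{"turn":[[0,0,0],[0,0,0]],"linear":[[0,0,0.001],[0,0,0]],"fingers":[1,1]}'| sed -n '2p;4p'
python3 -m jog '{"turn":[[0,0,0],[0,0,0],[0,0,0],[0,0,0],[0,0,0],[0,0,0],[0,0,0],[0,0,0]],"linear":[[0,0,-0.0005],[0,0,0],[0,0,0],[0,0,0],[0,0,0],[0,0,0],[0,0,0],[0,0,0]],"fingers":[0.2,0,-0.3,-0.6,-1,-1,-1,-1]}'| sed -n '2,5p'
python3 -m jog '{"turn":[[0,0,0],[0,0,0],[0,0,0],[0,0,0],[0,0,0],[0,0,0]],"linear":[[0,0,-0.03],[0,0,-0.05],[0,0,-0.05],[0,0,-0.05],[0,0,-0.02],[0,0,0]],"fingers":[-1,-1,-1,-1,-1,-1]}'| sed -n '2,5p'
python3 - <<'E'
from h import *
S,T=cams('scene','top')
print(beaker('blue',(.543,-.255),[S],.038),beaker('orange',(.424,-.2465),[S],.038))
cv2.imwrite('pics/fin.png',np.vstack([crop(S,90,80,340,150,2.3)[:,:780],crop(T,0,130,512,150,1.5234)[:220]]))
E
```

```text
position: [0.4239, -0.2464, 0.0977]
contact_force: [0.3, 1.3, 4.9]
position: [0.4242, -0.2465, 0.0977]
contact_force: [-0.9, 4.1, 13.8]
position: [0.4236, -0.2463, 0.0966]
orientation: [3.14, -0.091, 0.0]
contact_force: [-0.0, -0.3, -0.1]
gripper_width: 0.0855
position: [0.4238, -0.2465, 0.2976]
orientation: [3.138, -0.091, 0.003]
contact_force: [0.9, -0.0, -0.9]
gripper_width: 0.0857
(array([ 0.5421, -0.257 ]), np.float64(0.137)) (array([ 0.4251, -0.2482]), np.float64(0.143))
```

View pics/fin.png

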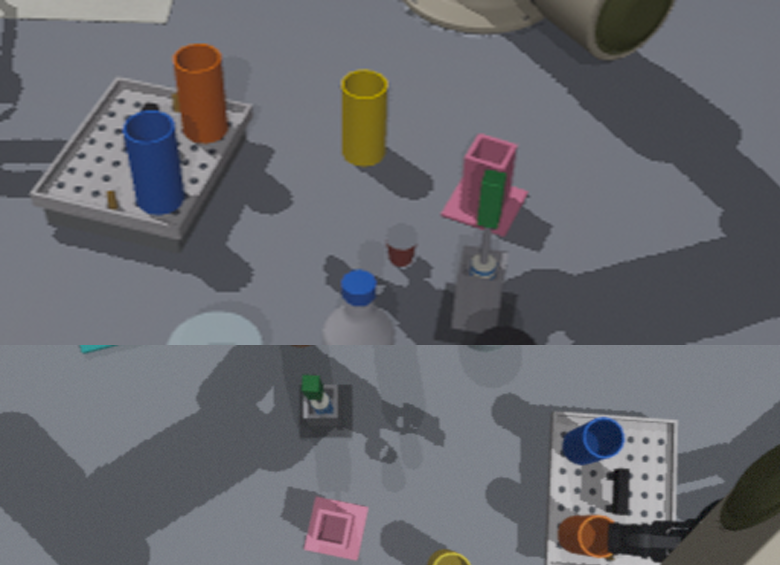

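The final picture shows the plate seated on the tray with the pins through it, the blue beaker (155,165) and the orange one (200,95) upright on it, and the brush upright in the grey holder (485,270). No white beaker is on the bench.

```bash
python3 -c "
from station import bot
print(bot.finish_job())"
```

```text
the job is handed in; nothing more can be done
None
```

The job is handed in: I scrubbed the blue beaker, then the orange one (no white beaker was there), put the brush back upright in its holder, seated the drain plate flush on the tray pins, and stood both beakers upright on it.

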